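Seat the keyed bush in the spring nest

ROBOT

A 7-joint arm with a two-finger parallel gripper is mounted at the origin on a cart in front of the work surface, level with it; the furniture and walls round the work are solid. World frame = base frame: x ahead of the robot, y to its left, z up, the work surface at z = 0. Lengths are in m, angles in rad, forces in N, time in s.
With the tool pointing down it reaches from about 0.425 to 0.875 m from the base axis. Payload 4.7 kg.
Tool frame: the origin (TCP) lies midway between the tips of the shut fingers; the grasp point (between the pads) lies 19 mm behind it; x points along the fingers, y is the direction in which the jaws open and shut, and the axes are right-handed (so a half turn about x gives the same grasp; the last joint's range is limited). The gripper opens to 85 mm and grips with 20 to 120 N. Pads are 22 mm wide; open, the fingers measure 114 mm over their backs; the gripper's body (76 mm by 85 mm) begins 54 mm behind the grasp point. The pads swing forward as they close: fully open they stand 13 mm farther back than shut.
Start: joints at [-1.309, 0.321, -0.07, 1.45, 0.023, 1.371, -0.057], TCP at [0.159, 0.63, 0.231] pointing down, gripper open.
Joint ranges: [-2.86, 2.86], [-0.3, 2.09], [-1.38, 1.24], [0.06, 2.45], [-1.56, 4.7], [0.09, 2.05], [-2.69, 2.69]. Speed limits (rad/s): [2.57, 2.57, 3.14, 3.14, 3.14, 3.14, 3.14].

INTERFACE

Orientations are given as a unit quaternion [w, x, y, z].
In Python, from station import robot, eyes, finish_job gives the robot as it stands.
- The arm moves only by the tool servo_tool, never from a script. Its argument "moves" is one flat list of numbers, 7 for each row, row after row: the shift along the tool's x, y, z in m, then the turn, a rotation vector about the tool's x, y, z in degrees, then the opening, from 0 (shut) to 1 (fully open). In form: [x, y, z, ax, ay, az, jaw, x, y, z, ax, ay, az, jaw, ...]. A call has 1 to 8 rows; each row is the pose to reach, as a shift and turn from the pose commanded when the call began, along the tool's axes at that moment; what a row does not reach only later rows make up. A row lasts 1/8 s, in which the tool goes at most 62.5 mm and 10.7 degrees, less where a joint would pass 70% of its speed; a pose out of reach is approached as far as the arm can. A call with a gripper value outside its range is refused whole. The fingers move at their own pace and stop on an object; the grip force is fixed at half the most. Time passes only in rows, so rows that repeat a pose let the fingers close. It gives the time, the measured TCP pose, the force and the opening at its end, in the units of the state.
- robot.get_obs(): the state, without advancing time (a new reading comes with each control period).
- eyes.snapshot(name): name is "side" or "top" or "wrist"; returns a dict with "image" (400x640x3 uint8, blue, green, red), "fx", "fy", "cx", "cy" (pixels), "distortion" ([k1, k2, p1, p2, k3] as OpenCV has them; the pictures are not rectified), "T" (4x4, takes a point from camera to world coordinates). Camera axes: x right, y down, z forward; pixel columns grow to the right and rows downward; lengths in m; the calibration is good to about 2 mm. A picture is of the moment at which its call begins. There is no depth.
- finish_job(): hands the job in, once; it reports no verdict.
The state is a dict: "time": time; "qpos": joint angles; "dq": joint speeds; "tau": joint torques, N m; "ee_pos": TCP position; "orientation": TCP orientation; "contact_force": force on the tool from outside, world axes, zero at the start; "moment": the same for the moment, N m; "gripper_width": opening from 0.0 (shut) to 1.0 (fully open).
Only numpy, scipy, OpenCV 4.12 (cv2) and the standard library are available. Lean on these libraries where they do the work, as an engineer would, in place of code of your own. Each camera call takes 0.05 s, during which the arm holds its last target.

TASK

Pick up the steel keyed bush and put it into the bore of the spring-mounted nest: shuffle and turn it gently until the key finds its slot and the bush drops fully home, its shoulder flush with the top of the nest, then let go. Keep the push light so that the nest is never driven far down on its springs, and leave the other things on the bench where they are.

Things in the scene. Friction and masses are not known exactly. Their poses are not given: they have to be found in the camera images.
- bush: Loose steel bush, about 0.3 kg, upright on the bench: round body 40 mm in diameter, 18 mm high (lower edge chamfered 1 mm), with a rectangular grip boss on top; 52 mm high in all. Its flat shoulder is the top of the round body. Origin: centre of the underside; z up the axis, x towards its one side key.
- bush_boss (a point): Middle of the bush's grip boss, 35 mm above the bush's origin. The boss is 30 mm along the bush's x, 24 mm along its y, and spans heights 18 to 52 mm; grip it across the 24 mm flats (along y).
- bush_key (a point): Outer end of the bush's key, 28 mm from the axis along its x, 12 mm above its underside. The key is 10 mm wide and spans heights 6 to 18 mm: the lowest 6 mm of the body are plain round and can enter the bore before the key meets its slot.
- nest_base: Dark steel base of the nest, fixed to the bench, 130 x 130 x 10 mm, a screw in each corner. Origin: centre of its underside, z up. On four spring posts it carries the grey nest, 90 x 90 x 24 mm, its top 44 mm above the origin. When home, the bush's origin is 26 mm above this origin and its shoulder is flush with the nest's top.
- nest_nominal (a point): Point 44 mm above the base's centre, level with the nest's top; fixed to the base. Near it is the bore: 43 mm in diameter, 18 mm deep, flat dark floor. The nest was bolted on by hand, so the bore's true axis lies up to 6 mm from this point along the base's x and along its y; it is not measured: find it by feel or sight.
- nest_slot (a point): Point 31 mm from nest_nominal along the base's x, where the outer end of the key slot would be if the nest sat true. The slot is 13 mm wide and as deep as the bore. The nest is turned up to 0.45 rad (26 degrees) either way from the base's x; not measured. With the foot in but the key still on the nest's top, the bush stands 12 mm above home.
- nest (a joint): How far the nest is pushed down on its springs, m; 0 at rest (upper stop), 0.012 at most. It starts to yield at about 5 N and then gives 1 mm for every 3 N (0.008 is about 30 N); the bush's own weight does not move it, and it springs back when released.
- coupling_hub: Bystander: turned steel hub, 66 mm flange with a boss, 38 mm high; origin centre of its underside.
- bearing: Bystander: ball bearing, 40 mm across, 12 mm high; origin centre of its underside.
- grease_tin: Bystander: round tin, 70 mm across, 46 mm high; origin centre of its underside.
- spanner_13: Bystander: small spanner, 160 mm long, lying flat; origin at its middle.
Things that resemble listed ones, but are neither listed nor needed, are in the scene too. What is shaped like the bush but green or turquoise is not meant.

How it is judged:
On the way:
1. the bush is lifted clear of the bench (height (world z) of bush above 0.046 m), for 0.2 s.
At the end, for the whole second after the job is handed in: The bush is released and at rest, upright (0.06 rad) in the bore with its key in the slot, fully home: underside within 2.5 mm of the bore floor, 26 mm above the base's underside, so the shoulder is flush; the nest is back up on its springs (within 2 mm) (z of bush in the frame of nest_base between 0.024 and 0.0285 m and horizontal distance between bush and nest_base below 0.012 m and angle between bush's own z axis and vertical below 0.06 rad and angle between the x axis of bush and the x axis of nest_base, either way round below 0.6 rad and value of joint nest below 0.002 m and linear speed of bush below 0.02 m/s); the robot touches nothing.
It fails at once if the nest is pushed down more than 8 mm (about 30 N) (value of joint nest above 0.008 m).
It fails at once if the coupling hub is disturbed (moved over 20 mm) (distance of coupling_hub from where it was at the start of the episode above 0.02 m).
It fails at once if the bearing is disturbed (moved over 20 mm) (distance of bearing from where it was at the start of the episode above 0.02 m).
It fails at once if the grease tin is disturbed (moved over 20 mm) (distance of grease_tin from where it was at the start of the episode above 0.02 m).
It fails at once if the spanner 13 is disturbed (moved over 20 mm) (distance of spanner_13 from where it was at the start of the episode above 0.02 m).
It also fails if it takes over 64 s, if anything falls off the work surface, if the arm or the gripper's body presses on something with over 40 N, if the wrist force passes 120 N, or if a joint passes its speed limit or range.

## Working session

There is one attempt and no reset: what is moved stays moved. The work goes in short steps, Python scripts to look and compute and a tool call to move; the robot and the scene stay as the last step left them, time stands still between calls to the robot, and variables do not carry over. Pictures are saved under pics/ and viewed, and the job is handed in when it is done.

Besides the shell and the picture viewer there is one more tool, called after ">>>" as a command line: name --argument value ..., lists and objects as JSON in quotes. servo_tool: Moves the arm, as the interface text tells. Its arguments: {"type":"object","properties":{"moves":{"type":"array"}},"required":["moves"]}

```bash
ls; mkdir -p pics; cat > h.py <<'E'
import numpy as np, cv2
from station import robot, eyes, finish_job
def snap(n,f):
    s=eyes.snapshot(n); cv2.imwrite('pics/'+f+'.png',s['image']); np.savez('pics/'+f+'.npz',**{k:np.array(s[k]) for k in s}); return s
def load(f):
    d=np.load('pics/'+f+'.npz'); return {k:(d[k] if d[k].ndim else float(d[k])) for k in d.files}
def K(s): return np.array([[s['fx'],0,s['cx']],[0,s['fy'],s['cy']],[0,0,1]],float)
def ray(s,uv):
    p=cv2.undistortPoints(np.array(uv,float).reshape(-1,1,2),K(s),np.array(s['distortion'],float)).reshape(-1,2)
    d=np.c_[p,np.ones(len(p))]@s['T'][:3,:3].T
    return s['T'][:3,3],d
def onz(s,uv,z):
    o,d=ray(s,uv); t=(z-o[2])/d[:,2]; return o+d*t[:,None]
def proj(s,P):
    Ti=np.linalg.inv(s['T']); P=np.array(P,float).reshape(-1,3)
    r,_=cv2.Rodrigues(Ti[:3,:3]); return cv2.projectPoints(P,r,Ti[:3,3],K(s),np.array(s['distortion'],float))[0].reshape(-1,2)
E
python3 - <<'E'
from h import *
for n in ['side','top','wrist']:
    s=snap(n,n+'0'); print(n,s['T'].round(3).tolist(),s['fx'],s['distortion'])
o=robot.get_obs(); print(o)
E
```

```text
pics
side [[-1.0, 0.016, -0.012, 0.579], [0.018, 0.486, -0.874, 1.231], [-0.008, -0.874, -0.486, 0.684], [0.0, 0.0, 0.0, 1.0]] 501.4519749223134 [-0.00602732  0.          0.          0.          0.        ]
top [[-0.029, -0.979, 0.202, 0.337], [-1.0, 0.03, -0.001, 0.106], [-0.005, -0.202, -0.979, 1.259], [0.0, 0.0, 0.0, 1.0]] 494.2387462682783 [0.04961436 0.         0.         0.         0.        ]
wrist [[0.244, 0.931, 0.272, 0.091], [0.97, -0.234, -0.069, 0.648], [-0.001, 0.281, -0.96, 0.373], [0.0, 0.0, 0.0, 1.0]] 351.82723287437454 [-0.05232797  0.          0.          0.          0.        ]
{'time': 0.15, 'qpos': array([-1.30892409,  0.32167037, -0.07007654,  1.45140114,  0.02259591,
        1.37078206, -0.05695158]), 'dq': array([ 0.00068118, -0.00085099, -0.00167459, -0.0046107 ,  0.00059333,
        0.00182466, -0.00027392]), 'tau': array([-1.91197555e-04, -4.94095016e+01, -3.83067364e-01, -3.14682662e+01,
        1.29894214e-02,  8.42330803e-03,  5.45789547e-06]), 'ee_pos': array([0.15935788, 0.62974694, 0.23046002]), 'orientation': array([ 0.70165091,  0.08686914,  0.70172051, -0.08790945]), 'contact_force': array([ 0.41481884, -0.00321201, -0.33541495]), 'moment': array([-0.02110252,  0.02142007,  0.01022261]), 'gripper_width': 1.002377515921743}
```

View pics/side0.png

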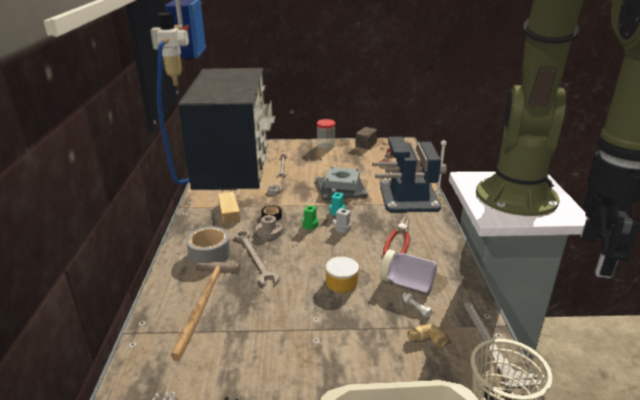

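View pics/top0.png

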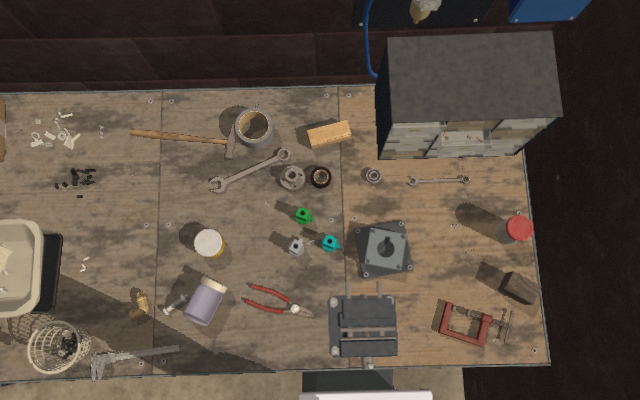

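View pics/wrist0.png

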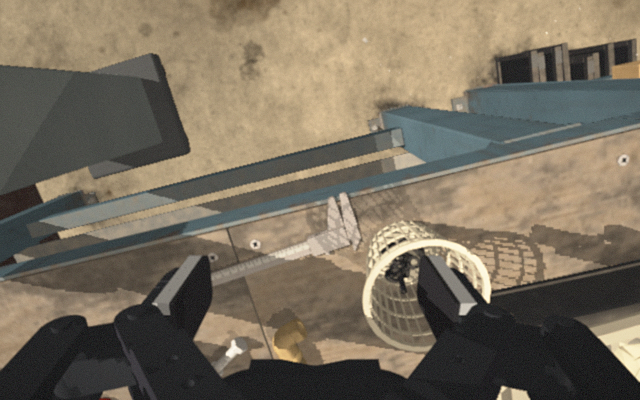

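Candidates for the bush in the top view are grey (296,246), green (303,215) and turquoise (330,242). The description says steel, so I choose the grey one, seen at about (343,221) in the side view. I'll check it in close crops.

```bash
python3 - <<'E'
from h import *
t=load('top0');s=load('side0')
a=cv2.resize(t['image'][195:285,270:420],None,fx=5,fy=5,interpolation=cv2.INTER_CUBIC)
cv2.imwrite('pics/crt.png',a)
b=cv2.resize(s['image'][155:245,290:420],None,fx=6,fy=6,interpolation=cv2.INTER_CUBIC)
cv2.imwrite('pics/crs.png',b)
for nm,uv,z in [('bush',(296,246),.03),('nest',(386,248),.044),('tin',(208,243),.046),('hub',(292,178),.03),('green',(303,215),.03),('turq',(330,242),.03)]:
    print(nm,onz(t,[uv],z).round(3))
E
```

```text
bush [[0.502 0.157 0.03 ]]
nest [[ 0.488 -0.065  0.044]]
tin [[0.514 0.373 0.046]]
hub [[0.678 0.164 0.03 ]]
green [[0.58  0.138 0.03 ]]
turq [[0.509 0.072 0.03 ]]
```

View pics/crt.png

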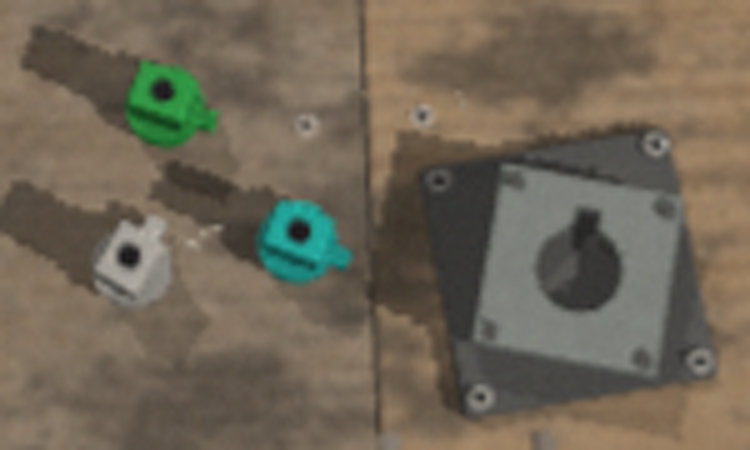

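View pics/crs.png

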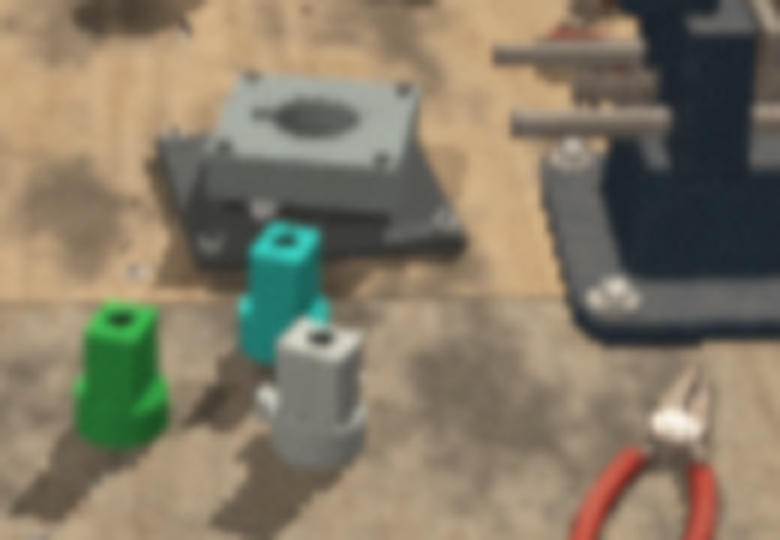

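The grey one is steel with its key toward the nest's side: key near top px (301,241), body near (296,249). Green and turquoise are decoys. The nest's slot points up in the image, at (387,239). Next I'll work out a viewing pose.

```bash
cat >> h.py <<'E'
from scipy.spatial.transform import Rotation as R
def toolR(o): 
    w,x,y,z=o['orientation']; return R.from_quat([x,y,z,w]).as_matrix()
def Rdown(a): # tool y heading a
    c,s=np.cos(a),np.sin(a); return np.array([[0,c,s],[0,s,-c],[-1,0,0.]])
def plan(p,a,o=None):
    o=o or robot.get_obs(); A=toolR(o); best=None
    rv=R.from_matrix(A.T@Rdown(a)).as_rotvec(degrees=True)
    sh=A.T@(np.array(p)-o['ee_pos'])
    print('shift',sh.round(4),'rot',rv.round(2)); return sh,rv
E
python3 - <<'E'
from h import *
t=load('top0'); o=robot.get_obs(); A=toolR(o); print(A.round(3)); 
s=load('wrist0'); print('cam in tool',(A.T@(s['T'][:3,3]-o['ee_pos'])).round(3),(A.T@s['T'][:3,2]).round(3))
k=onz(t,[(301,240.6)],.018); b=onz(t,[(296.5,249)],.018); top=onz(t,[(296,246)],.052); print(k,b,top)
# boss top face corners
c=np.array([(100,258),(140,245),(168,262),(128,290)])/5+[270,195]
E
python3 - <<'E'
from h import *
t=load('top0')
a=cv2.resize(t['image'][230:262,280:315],None,fx=18,fy=18,interpolation=cv2.INTER_CUBIC)
cv2.imwrite('pics/crt2.png',a)
E
```

```text
[[-0.     0.245  0.969]
 [-0.001  0.969 -0.245]
 [-1.    -0.001  0.   ]]
cam in tool [-0.143  0.    -0.071] [0.96  0.001 0.281]
[[0.51650698 0.14465981 0.018     ]] [[0.49549556 0.15649877 0.018     ]] [[0.49858905 0.156183   0.052     ]]
```

View pics/crt2.png

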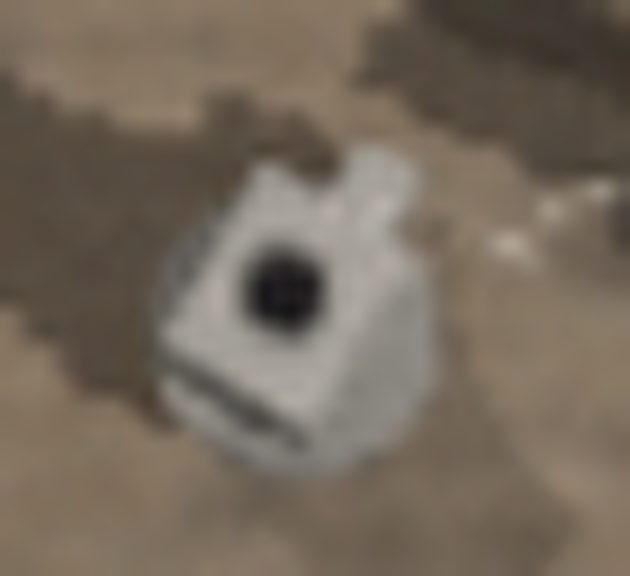

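```bash
python3 - <<'E'
from h import *
plan([0.475,0.170,0.20],1.05)
E
```

```text
shift [ 0.031  -0.3682  0.4188] rot [15.64  0.02  0.08]
```

>>> servo_tool --moves '[0.031,-0.368,0.419,15.6,0,0,0.6,0.031,-0.368,0.419,15.6,0,0,0.6,0.031,-0.368,0.419,15.6,0,0,0.6,0.031,-0.368,0.419,15.6,0,0,0.6,0.031,-0.368,0.419,15.6,0,0,0.6,0.031,-0.368,0.419,15.6,0,0,0.6,0.031,-0.368,0.419,15.6,0,0,0.6,0.031,-0.368,0.419,15.6,0,0,0.6]'

```text
time: 1.15
ee_pos: [0.4431, 0.217, 0.2035]
orientation: [0.683, 0.182, 0.683, -0.181]
contact_force: [1.1, 0.1, -0.9]
gripper_width: 0.598
```

>>> servo_tool --moves '[0.0,0,0,0,0,0,0.6,0,0,0,0,0,0,0.6]'

```text
time: 1.4
ee_pos: [0.4418, 0.2193, 0.2034]
orientation: [0.683, 0.182, 0.684, -0.182]
contact_force: [-1.1, 0.8, -0.5]
gripper_width: 0.595
```

```bash
python3 - <<'E'
from h import *
s=snap('wrist','w1'); o=robot.get_obs(); print(o['ee_pos'],o['qpos'].round(2))
plan([0.475,0.170,0.20],1.05)
E
```

```text
[0.44150066 0.22000283 0.2034358 ] [-0.84 -0.    0.33  1.88  0.    1.27  0.54]
shift [ 0.0034 -0.0268  0.0539] rot [ 0.14 -0.04 -0.  ]
```

View pics/w1.png

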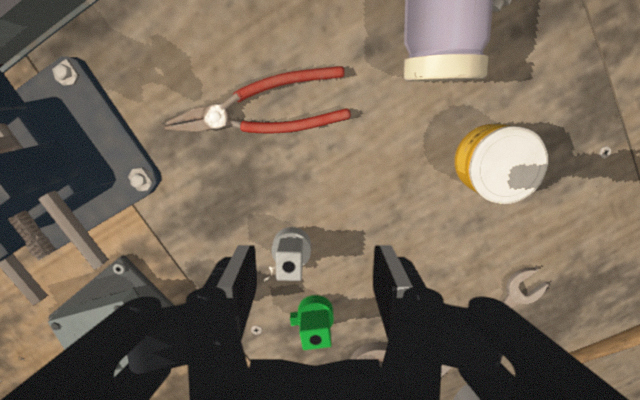

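```bash
python3 - <<'E'
from h import *
s=load('w1')
a=cv2.resize(s['image'][220:300,250:340],None,fx=7,fy=7,interpolation=cv2.INTER_CUBIC)
cv2.imwrite('pics/w1c.png',a)
print(onz(s,[(288.5,267.5)],.052))
E
```

```text
[[0.50248643 0.15817224 0.052     ]]
```

View pics/w1c.png

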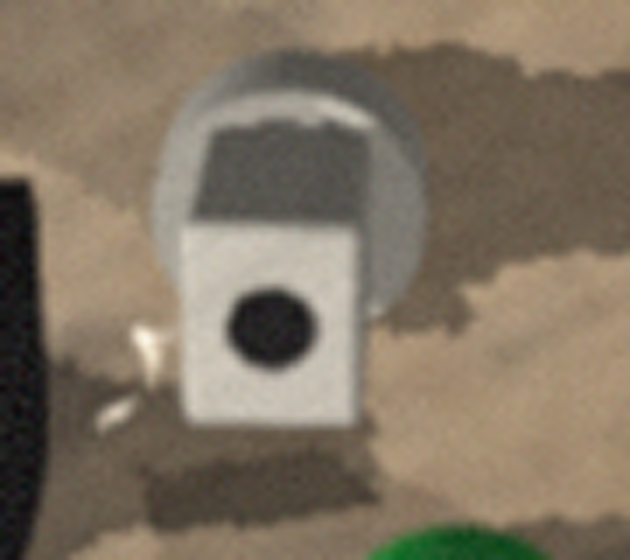

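The boss top face is square to the jaws. Its corners are at about px (276,252), (301,252), (301,280) and (276,280), with the hole at (289,267).

```bash
python3 - <<'E'
from h import *
s=load('w1'); c=(np.array([(182,225),(356,225),(357,424),(183,423)])+.5)/7-.5+[250,220]
P=onz(s,c,.052)[:,:2]; print(P, 'centre',P.mean(0))
for i in range(4):
    d=P[(i+1)%4]-P[i]; print(np.hypot(*d),np.arctan2(d[1],d[0]))
E
```

```text
[[0.48288032 0.15614587]
 [0.49415459 0.17590827]
 [0.51941999 0.16122421]
 [0.50772425 0.14099679]] centre [0.50104479 0.15856879]
0.022752173904730635 1.052357293784638
0.029222631677573642 -0.5264754974337675
0.023365340579377194 -2.095041341676355
0.029098377920280676 2.5940201448378133
```

```bash
python3 - <<'E'
from h import *
o=robot.get_obs();print(o['ee_pos'])
plan([0.501,0.158,0.10],1.047)
E
```

```text
[0.44150066 0.22000283 0.2034358 ]
shift [ 0.1034 -0.0244  0.0825] rot [ 0.32 -0.04 -0.  ]
```

>>> servo_tool --moves '[0.03,-0.024,0.0825,0.3,0,0,0.6,0.06,-0.024,0.0825,0.3,0,0,0.6,0.103,-0.024,0.0825,0.3,0,0,0.6,0.103,-0.024,0.0825,0.3,0,0,0.6,0.103,-0.024,0.0825,0.3,0,0,0.6]'

```text
time: 2.08
ee_pos: [0.5023, 0.1588, 0.1019]
orientation: [0.684, 0.183, 0.683, -0.182]
contact_force: [0.6, 0.4, 0.4]
gripper_width: 0.602
```

```bash
python3 - <<'E'
from h import *
s=snap('wrist','w2'); o=robot.get_obs(); print(o['ee_pos'])
plan([0.501,0.158,0.024],1.047,o)
E
```

```text
[0.50286277 0.15874862 0.10254111]
shift [ 0.0785 -0.0018 -0.0014] rot [ 0.05  0.09 -0.16]
```

View pics/w2.png

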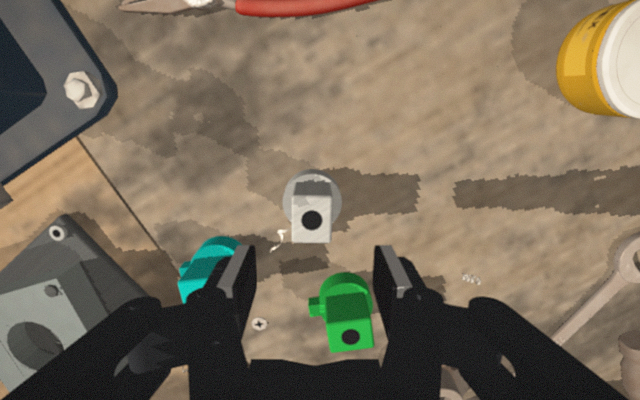

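```bash
python3 - <<'E'
from h import *
s=load('w2'); o=robot.get_obs()
c=np.array([(293,195),(332,195.5),(329,243),(291,242)])
print(onz(s,[(312,220)],.052), onz(s,c,.052).mean(0))
A=toolR(o)
for z in (.102,.06,.024): print(proj(s,[[*o['ee_pos'][:2],z]]))
a=cv2.resize(s['image'][160:260,270:360],None,fx=6,fy=6,interpolation=cv2.INTER_CUBIC)
cv2.imwrite('pics/w2c.png',a)
E
```

```text
[[0.50158407 0.15880132 0.052     ]] [0.50102154 0.15860902 0.052     ]
[[312.90946803 260.62942342]]
[[313.0031221 226.7792589]]
[[313.05816834 207.07210459]]
```

View pics/w2c.png

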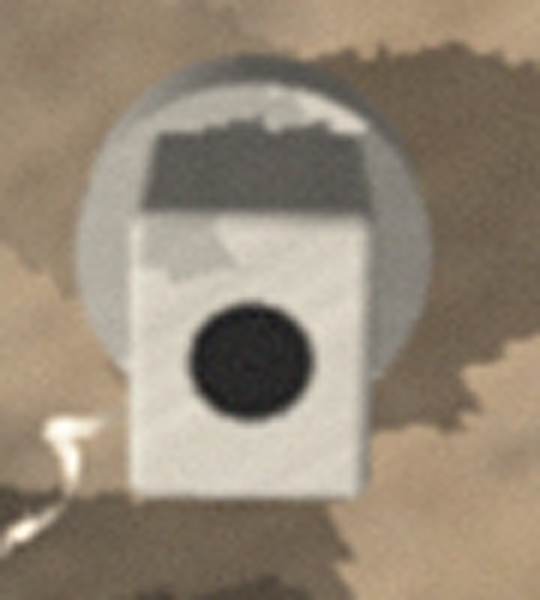

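>>> servo_tool --moves '[0.04,-0.001,-0.001,0,0,0,0.6,0.065,-0.001,-0.001,0,0,0,0.6,0.078,-0.001,-0.001,0,0,0,0.6,0.078,-0.001,-0.001,0,0,0,0.6,0.078,-0.001,-0.001,0,0,0,0.6]'

```text
time: 2.75
ee_pos: [0.5018, 0.1572, 0.0241]
orientation: [0.684, 0.184, 0.682, -0.183]
contact_force: [0.6, -0.5, 0.7]
gripper_width: 0.6
```

>>> servo_tool --moves '[0,0,0,0,0,0,0.4,0,0,0,0,0,0,0.2,0,0,0,0,0,0,0,0,0,0,0,0,0,0,0,0,0,0,0,0,0,0,0,0,0,0,0,0]'

```text
time: 3.5
ee_pos: [0.5014, 0.157, 0.0236]
orientation: [0.683, 0.184, 0.682, -0.183]
contact_force: [0.0, 0.6, 6.3]
gripper_width: 0.271
```

```bash
python3 - <<'E'
from h import *
s=snap('wrist','w3'); o=robot.get_obs(); print(o['ee_pos'],o['contact_force'],o['moment'],o['gripper_width'])
E
```

```text
[0.50140728 0.15700976 0.02359689] [-0.74004109  0.28784326  6.64361123] [ 0.01338122  0.24106762 -0.0163786 ] 0.2729654128553639
```

View pics/w3.png

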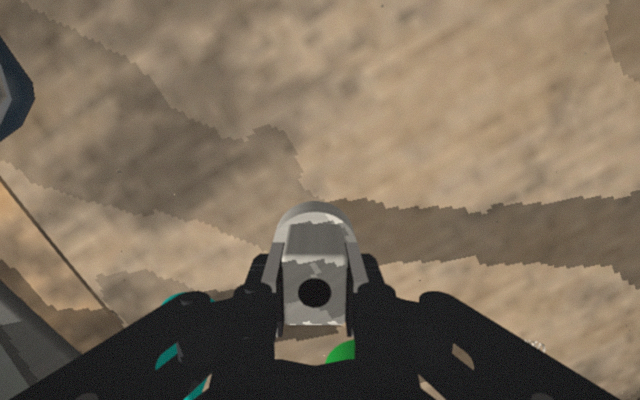

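>>> servo_tool --moves '[-0.02,0,0,0,0,0,0,-0.06,0,0,0,0,0,0,-0.11,0,0,0,0,0,0,-0.13,0,0,0,0,0,0,-0.13,0,0,0,0,0,0,-0.13,0,0,0,0,0,0]'

```text
time: 4.3
ee_pos: [0.4993, 0.1562, 0.1507]
orientation: [0.682, 0.183, 0.684, -0.184]
contact_force: [0.3, -0.2, -4.3]
gripper_width: 0.271
```

```bash
python3 - <<'E'
from h import *
o=robot.get_obs(); print(o['ee_pos'],o['contact_force'],o['moment'],o['gripper_width'])
plan([0.56,-0.077,0.155],1.41,o)
E
```

```text
[0.49926459 0.15618335 0.15071504] [ 0.33525731 -0.21371304 -4.31508091] [-0.02764995  0.05602888 -0.077886  ] 0.27144669741312094
shift [-0.0042 -0.1713  0.1695] rot [-20.88  -0.13   0.13]
```

>>> servo_tool --moves '[-0.004,-0.171,0.17,-20.9,0,0,0,-0.004,-0.171,0.17,-20.9,0,0,0,-0.004,-0.171,0.17,-20.9,0,0,0,-0.004,-0.171,0.17,-20.9,0,0,0,-0.004,-0.171,0.17,-20.9,0,0,0,-0.004,-0.171,0.17,-20.9,0,0,0,-0.004,-0.171,0.17,-20.9,0,0,0]'

```text
time: 5.18
ee_pos: [0.5613, -0.0743, 0.1554]
orientation: [0.704, 0.056, 0.706, -0.055]
contact_force: [0.3, 0.0, -3.6]
gripper_width: 0.269
```

```bash
python3 - <<'E'
from h import *
s=snap('wrist','w4'); o=robot.get_obs(); print(o['ee_pos'],o['contact_force'],o['moment'],o['gripper_width'],o['qpos'].round(2))
snap('top','t4')
E
```

```text
[ 0.56150767 -0.07419867  0.15573674] [-0.15242341  0.81103199 -3.97676204] [-0.02815499 -0.02135749  0.01728854] 0.2680934695881573 [-0.43  0.21  0.59  1.78 -0.13  1.19  1.61]
```

View pics/w4.png

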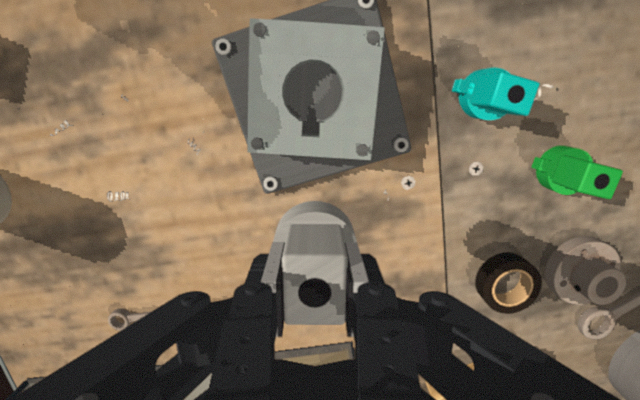

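```bash
cat >> h.py <<'E'
def ortho(s,c,half,z,n=700):
    g=np.linspace(-half,half,n); X,Y=np.meshgrid(g,g)  # right=+X? rows: x world down->up
    P=np.stack([c[0]-Y,c[1]-X,np.full_like(X,z)],-1)  # image up=+x world, left=+y
    uv=proj(s,P.reshape(-1,3)).reshape(n,n,2).astype(np.float32)
    return cv2.remap(s['image'],uv[...,0],uv[...,1],cv2.INTER_CUBIC)
E
python3 - <<'E'
from h import *
for nm in ('w4','t4','top0'):
    s=load(nm); im=ortho(s,(0.488,-0.065),.05,.044); 
    for i in range(0,700,70): im[i,:]=(0,0,255) if i!=350 else (0,255,0); im[:,i]=(0,0,255) if i!=350 else (0,255,0)
    cv2.imwrite('pics/o_%s.png'%nm,cv2.resize(im,(590,590)))
s=load('w4'); o=robot.get_obs(); A=toolR(o)
P=onz(s,[(314.5,292.5)],o['ee_pos'][2]+.052-.0236)[0]; print(P, A.T@(P-o['ee_pos']))
E
```

```text
[ 0.56078662 -0.07347043  0.1844242 ] [-0.02839842  0.00081749 -0.00105262]
```

View pics/o_w4.png

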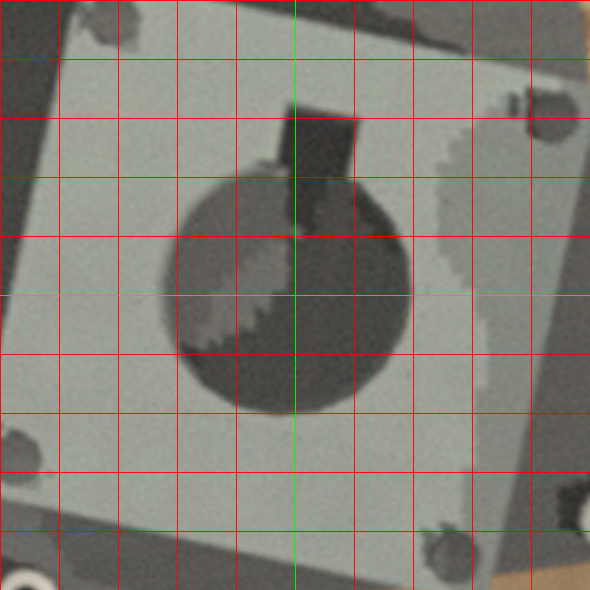

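View pics/o_top0.png

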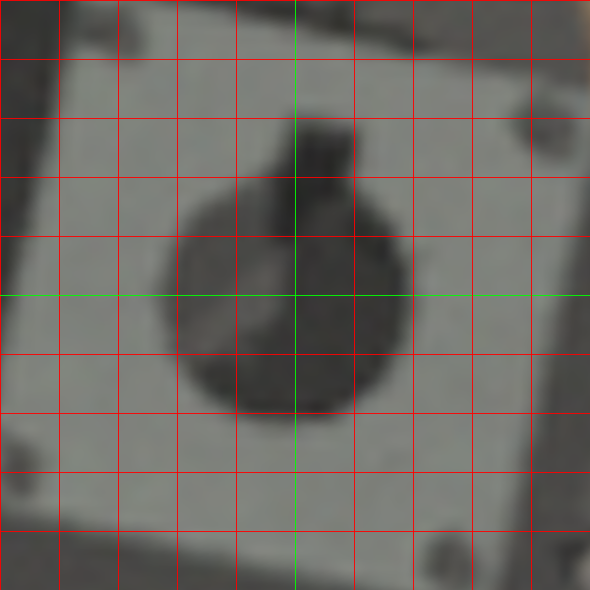

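```bash
python3 - <<'E'
from h import *
o=robot.get_obs(); print(o['ee_pos'])
plan([0.4901,-0.0646,0.085],1.36,o)
E
```

```text
[ 0.56167172 -0.07442089  0.1560242 ]
shift [ 0.0711 -0.0016 -0.0722] rot [ 3.06 -0.06 -0.03]
```

>>> servo_tool --moves '[0,-0.0016,-0.04,3,0,0,0,0,-0.0016,-0.072,3,0,0,0,0.03,-0.0016,-0.072,3,0,0,0,0.06,-0.0016,-0.072,3,0,0,0,0.071,-0.0016,-0.072,3,0,0,0,0.071,-0.0016,-0.072,3,0,0,0,0.071,-0.0016,-0.072,3,0,0,0]'

```text
time: 6.15
ee_pos: [0.4917, -0.0666, 0.0867]
orientation: [0.704, 0.075, 0.702, -0.075]
contact_force: [0.5, 0.4, -4.4]
gripper_width: 0.272
```

```bash
python3 - <<'E'
from h import *
o=robot.get_obs(); print(o['ee_pos'],o['contact_force'],o['moment'],o['gripper_width'])
plan([0.4901,-0.0646,0.068],1.36,o)
s=snap('side','s5'); cv2.imwrite('pics/s5c.png',cv2.resize(s['image'][130:220,290:400],None,fx=7,fy=6,interpolation=cv2.INTER_CUBIC))
s=snap('wrist','w5')
E
```

```text
[ 0.49166575 -0.06657158  0.08668479] [ 0.54529443  0.44899049 -4.44880522] [-0.04552989  0.00133888  0.00167236] 0.27225921884134535
shift [ 0.0187  0.0016 -0.002 ] rot [-0.1   0.11 -0.03]
```

View pics/s5c.png

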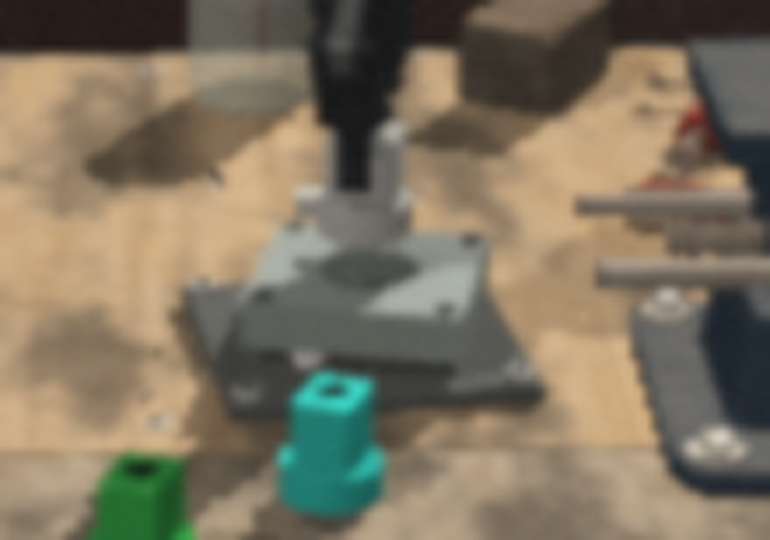

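View pics/w5.png

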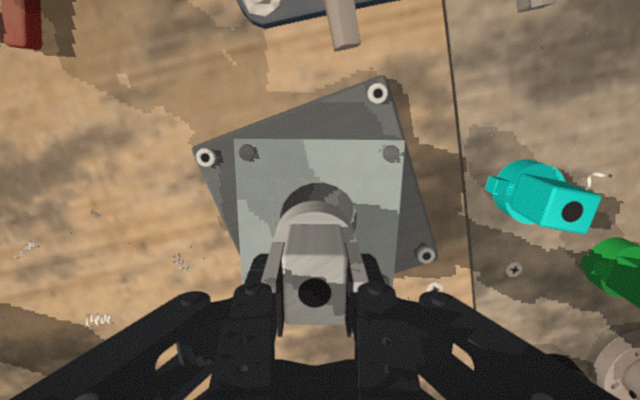

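>>> servo_tool --moves '[0.005,0.0016,-0.002,0,0,0,0,0.012,0.0016,-0.002,0,0,0,0,0.016,0.0016,-0.002,0,0,0,0,0.016,0.0016,-0.002,0,0,0,0]'

```text
time: 6.75
ee_pos: [0.4886, -0.0648, 0.069]
orientation: [0.703, 0.075, 0.703, -0.075]
contact_force: [-0.3, -0.7, -3.0]
gripper_width: 0.271
```

```bash
python3 - <<'E'
from h import *
o=robot.get_obs(); print(o['ee_pos'],o['contact_force'],o['moment'],o['gripper_width'])
plan([0.4901,-0.0646,0.0635],1.36,o)
s=snap('wrist','w6'); cv2.imwrite('pics/w6c.png',cv2.resize(s['image'][120:310,220:420],None,fx=4,fy=3.1,interpolation=cv2.INTER_CUBIC))
E
```

```text
[ 0.48855705 -0.06475413  0.06902392] [-0.26659257 -0.65288621 -3.01086354] [-0.00929341  0.01443402 -0.04974953] 0.27149841348951204
shift [0.0055 0.0005 0.0015] rot [-0.13 -0.06  0.02]
```

View pics/w6c.png

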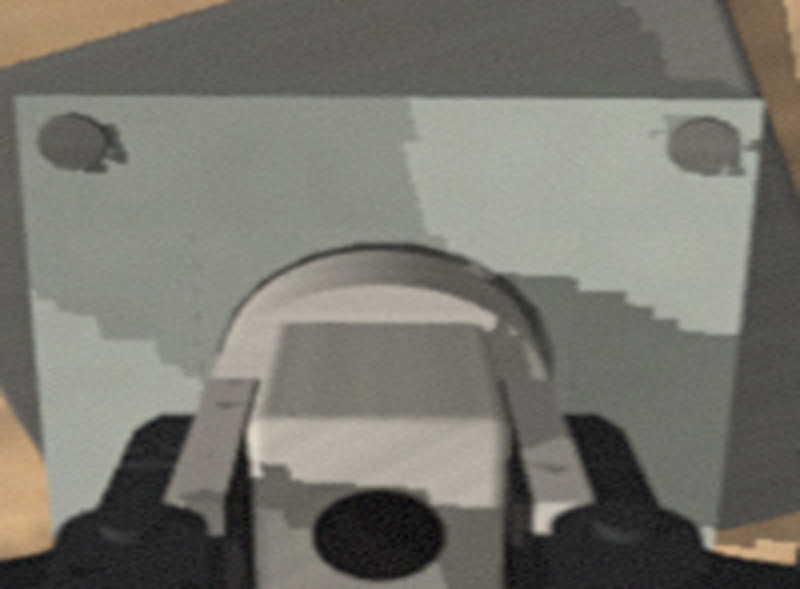

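>>> servo_tool --moves '[0,0.0006,0.001,0,0,0,0,0.003,0.0006,0.001,0,0,0,0,0.005,0.0006,0.001,0,0,0,0,0.005,0.0006,0.001,0,0,0,0]'

```text
time: 7.3
ee_pos: [0.4899, -0.0643, 0.0643]
orientation: [0.703, 0.075, 0.703, -0.075]
contact_force: [-0.1, 0.7, -3.1]
gripper_width: 0.269
```

```bash
python3 - <<'E'
from h import *
o=robot.get_obs(); print(o['ee_pos'],o['contact_force'],o['moment'],o['gripper_width'])
plan([0.4901,-0.0646,0.0635],1.36,o)
s=snap('wrist','w7'); cv2.imwrite('pics/w7c.png',cv2.resize(s['image'][120:310,220:420],None,fx=4,fy=3.1,interpolation=cv2.INTER_CUBIC))
E
```

```text
[ 0.48986976 -0.06430567  0.06432315] [-0.06892819  0.71880575 -3.14346324] [-0.07719432 -0.0111599   0.02494813] 0.269228751161996
shift [ 0.0008 -0.0002  0.0003] rot [-0.12 -0.03  0.01]
```

View pics/w7c.png

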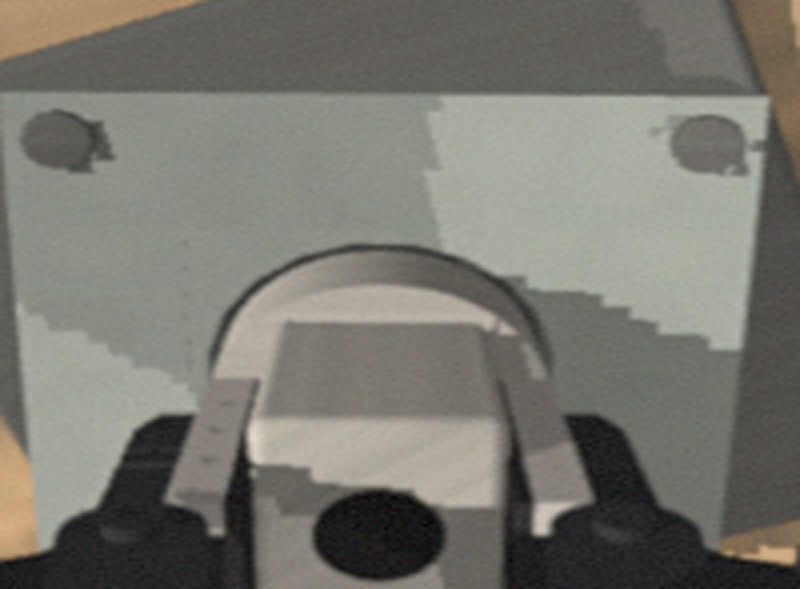

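The foot is centred in the bore with an even dark rim left and right, and there is no contact force. I'll keep going down in small steps.

>>> servo_tool --moves '[0.001,0,0.0002,0,0,0,0,0.003,0,0.0002,0,0,0,0,0.0045,0,0.0002,0,0,0,0,0.0045,0,0.0002,0,0,0,0]'

```text
time: 7.85
ee_pos: [0.4901, -0.0643, 0.0599]
orientation: [0.703, 0.075, 0.703, -0.075]
contact_force: [-0.6, 0.5, -3.8]
gripper_width: 0.269
```

```bash
python3 - <<'E'
from h import *
o=robot.get_obs(); print(o['ee_pos'],o['contact_force'],o['moment'],o['gripper_width'])
plan([0.4901,-0.0646,0.0496],1.36,o)
s=snap('wrist','w8'); cv2.imwrite('pics/w8c.png',cv2.resize(s['image'][120:310,220:420],None,fx=4,fy=3.1,interpolation=cv2.INTER_CUBIC))
E
```

```text
[ 0.49013931 -0.06434101  0.05990287] [-0.56164158  0.45595529 -3.82073359] [-0.02226048  0.00157339 -0.00870256] 0.2694945081626792
shift [ 0.0103 -0.0003  0.    ] rot [-0.12 -0.02  0.  ]
```

View pics/w8c.png

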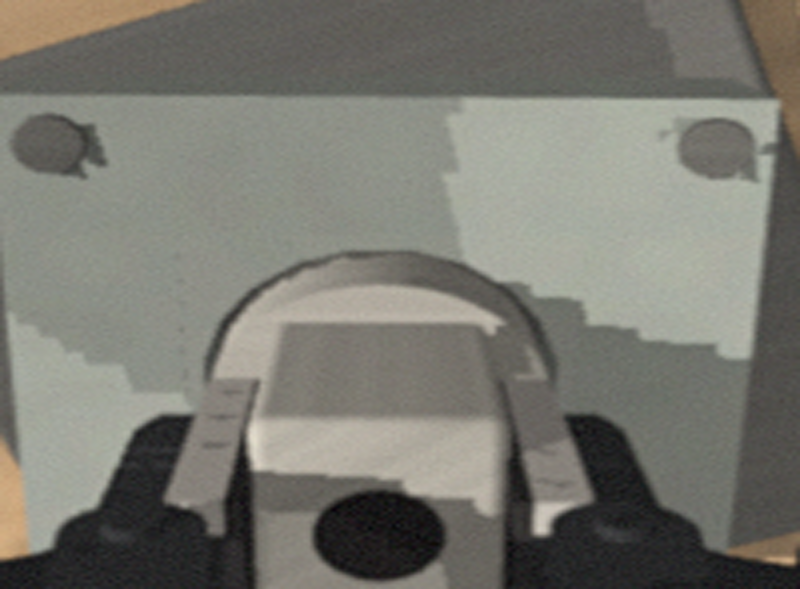

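No contact at 1.7 mm past the level where the key would rest on the nest's top, so the key appears to be in its slot. Next step is 4 mm.

>>> servo_tool --moves '[0.0015,0,0,0,0,0,0,0.003,0,0,0,0,0,0,0.004,0,0,0,0,0,0,0.004,0,0,0,0,0,0]'

```text
time: 8.4
ee_pos: [0.4902, -0.0644, 0.056]
orientation: [0.703, 0.075, 0.703, -0.075]
contact_force: [0.1, -0.3, -3.6]
gripper_width: 0.271
```

>>> servo_tool --moves '[0.0015,0,0,0,0,0,0,0.003,0,0,0,0,0,0,0.004,0,0,0,0,0,0,0.004,0,0,0,0,0,0]'

```text
time: 8.9
ee_pos: [0.4902, -0.0643, 0.0519]
orientation: [0.703, 0.075, 0.703, -0.075]
contact_force: [0.0, 0.5, -2.5]
gripper_width: 0.268
```

>>> servo_tool --moves '[0.001,0,0,0,0,0,0,0.002,0,0,0,0,0,0,0.002,0,0,0,0,0,0]'

```text
time: 9.28
ee_pos: [0.4902, -0.0643, 0.05]
orientation: [0.703, 0.075, 0.703, -0.075]
contact_force: [-0.5, 1.1, -3.7]
gripper_width: 0.271
```

```bash
python3 - <<'E'
from h import *
o=robot.get_obs(); print(o['ee_pos'],o['contact_force'],o['moment'],o['gripper_width'])
s=snap('wrist','w9'); cv2.imwrite('pics/w9c.png',cv2.resize(s['image'][120:310,220:420],None,fx=4,fy=3.1,interpolation=cv2.INTER_CUBIC))
s=snap('side','s9'); cv2.imwrite('pics/s9c.png',cv2.resize(s['image'][130:220,290:400],None,fx=7,fy=6,interpolation=cv2.INTER_CUBIC))
E
```

```text
[ 0.49019611 -0.06431827  0.04996724] [-0.45638024  1.10355342 -3.66312056] [-0.01034065  0.01479831  0.01240751] 0.2714895586191674
```

View pics/w9c.png

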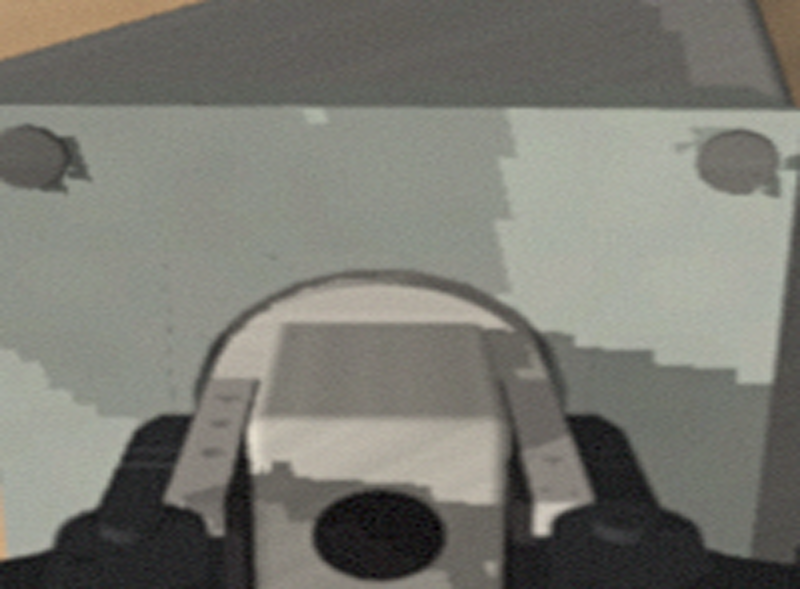

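View pics/s9c.png

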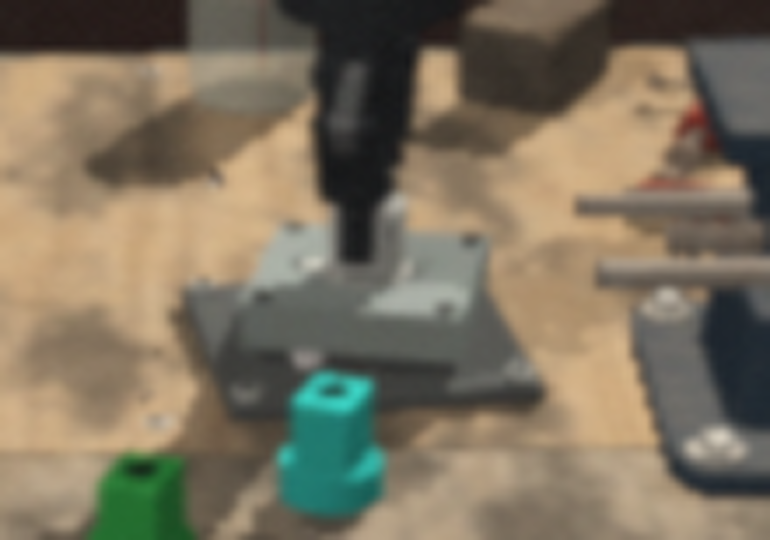

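The shoulder is almost flush and the force still equals the bush's weight. I'll ease down another millimetre until I feel the floor.

>>> servo_tool --moves '[0.0005,0,0,0,0,0,0,0.001,0,0,0,0,0,0,0.001,0,0,0,0,0,0]'

```text
time: 9.75
ee_pos: [0.4904, -0.0643, 0.0495]
orientation: [0.703, 0.075, 0.703, -0.075]
contact_force: [-2.3, 1.0, 2.8]
gripper_width: 0.272
```

The floor is reached: vertical force went from −3.7 to +2.8 N at TCP z 0.0495, against an expected 0.0496. Now I'll let go.

>>> servo_tool --moves '[0,0,0,0,0,0,0.35,0,0,0,0,0,0,0.5,0,0,0,0,0,0,0.6,0,0,0,0,0,0,0.6]'

```text
time: 10.25
ee_pos: [0.4904, -0.0644, 0.0491]
orientation: [0.703, 0.075, 0.703, -0.075]
contact_force: [-0.0, 0.0, -0.1]
gripper_width: 0.605
```

```bash
python3 - <<'E'
from h import *
o=robot.get_obs(); print(o['ee_pos'],o['contact_force'],o['moment'],o['gripper_width'])
s=snap('wrist','w10'); cv2.imwrite('pics/w10c.png',cv2.resize(s['image'][120:310,220:420],None,fx=4,fy=3.1,interpolation=cv2.INTER_CUBIC))
E
```

```text
[ 0.49038304 -0.06436063  0.04908931] [-0.01905582  0.02853242 -0.12752614] [-0.00695523 -0.02294421 -0.00051785] 0.604842276382784
```

View pics/w10c.png

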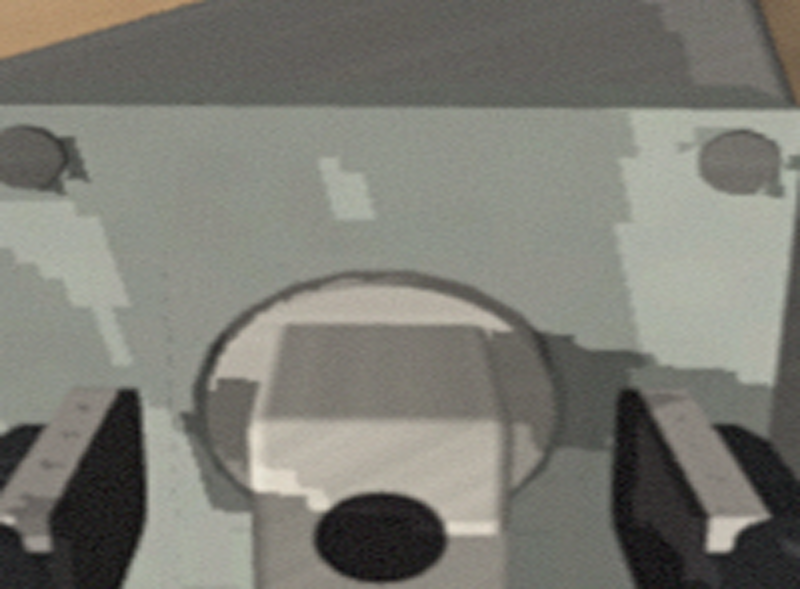

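The bush is released with its shoulder level with the nest's top and the jaws clear on both sides. Retreating straight up.

>>> servo_tool --moves '[-0.03,0,0,0,0,0,0.6,-0.08,0,0,0,0,0,0.6,-0.13,0,0.03,0,0,0,0.6,-0.13,0,0.07,0,0,0,0.6,-0.13,0,0.07,0,0,0,0.6,-0.13,0,0.07,0,0,0,0.6]'

```text
time: 11.05
ee_pos: [0.5577, -0.0792, 0.1783]
orientation: [0.702, 0.075, 0.704, -0.075]
contact_force: [-1.0, -0.5, -1.0]
gripper_width: 0.605
```

```bash
python3 - <<'E'
from h import *
o=robot.get_obs(); print(o['ee_pos'],o['contact_force'],o['time'])
s=snap('wrist','w11'); 
s=snap('side','s11'); cv2.imwrite('pics/s11c.png',cv2.resize(s['image'][130:240,280:410],None,fx=6,fy=5.4,interpolation=cv2.INTER_CUBIC))
E
```

```text
[ 0.55771884 -0.07918348  0.17825746] [-0.95723491 -0.49029536 -0.98652243] 11.05
```

View pics/w11.png

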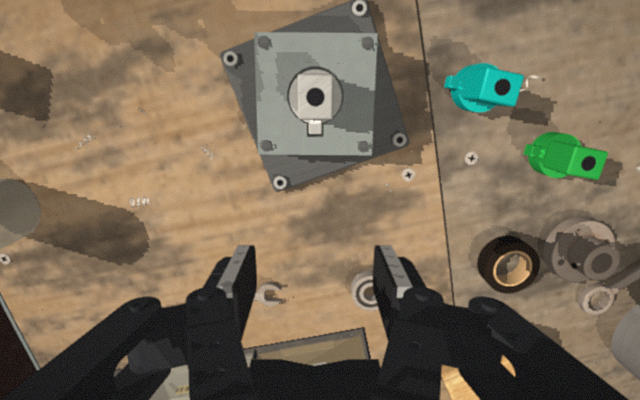

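View pics/s11c.png

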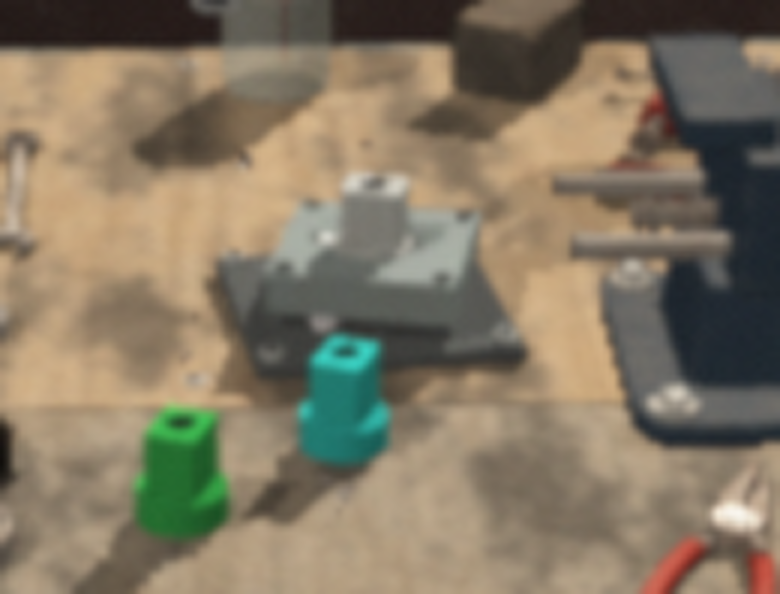

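The bush sits flush and upright in the bore, boss at px (315,96), with its key in the slot at (315,129). The decoys and bystanders haven't been touched. Handing in.

```bash
python3 - <<'E'
from h import *
print(finish_job())
E
```

```text
the job is handed in; nothing more can be done
None
```

I picked up the steel bush across its 24 mm flats and lowered it into the nest's bore in small steps until it was home, then let go. I handed the job in at about 11 s of the 64 s.

- **Finding the bore and slot:** I measured both from the wrist and top pictures. With the key lined up to the slot at about −0.21 rad, it went straight in, so no shuffling or turning was needed.
- **Push on the nest:** The force showed only the bush's weight all the way down. At the floor the reading rose about 6.5 N, from −3.7 to +2.8 N. The springs may have given a fraction of a millimetre there, far below the 8 mm limit.
- **Last checks:** The tool stood at 0.0495 m at contact, against 0.0496 m expected for fully home. The final pictures show the bush upright, its shoulder flush and the key in the slot. The gripper was clear of it, and the nest looked back up at rest.
- **Other things on the bench:** The arm never went near the hub, bearing, tin or spanner. The final pictures show nothing moved, but I did not measure their positions.
- **What disagreed:** The cameras and the tool position differed by 1–3 mm. I corrected for this by comparing the held bush with the bore in the wrist picture.

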